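# Pin the mounting plate, find its loose bolt and hold that bolt's cover open

## Task

Drop the two steel dowels one by one into the two end bores of the aluminium plate so that both are fully down, then tap the three bolts from above to find the loose one, which sinks and stays down. Lift the cover behind that bolt by its cross bar at least half-way to upright and keep holding it there so that a colleague can get at the nut: finish while still holding it. Leave the other two covers shut and do not disturb the other things on the bench.

Things in the scene. Friction and masses are not known exactly. Their poses are not given: they have to be found in the camera images.
- rig: aluminium mounting plate of a display stand, fixed to the bench, 130 (x) x 340 (y) x 40 mm high; origin at the centre of its underside; its x axis points away from the robot across the plate, y along the row of bolts. Along its near side stand three alike hexagon bolts, behind each bolt (away from the robot) is that bolt's hinged grey cover, and near each end is an open round dowel bore
- bore_0 (a point): centre of the mouth of the left (+y) dowel bore, in the plate's top face (40 mm above the bench): 19 mm diameter, 40 mm deep, down to the bench; 145 mm along y from the plate's middle and 30 mm towards the robot from it
- bore_1 (a point): centre of the mouth of the right (-y) dowel bore, in the plate's top face (40 mm above the bench): 19 mm diameter, 40 mm deep, down to the bench; 145 mm along y from the plate's middle and 30 mm towards the robot from it
- dowel_0_center (a point): centre (half-way up, 30 mm above its foot) of a plain steel dowel pin, 16 mm diameter, 60 mm long, 0.09 kg, standing upright on the bench; either dowel fits either bore; fully down it stands 20 mm proud of the plate. z axis along the pin
- dowel_1_center (a point): centre (half-way up, 30 mm above its foot) of a plain steel dowel pin, 16 mm diameter, 60 mm long, 0.09 kg, standing upright on the bench; either dowel fits either bore; fully down it stands 20 mm proud of the plate. z axis along the pin
- bolt_0_top (a point): centre of the top of the left (+y) bolt's hexagon head: head 25 mm across the corners, 10 mm high, its top 20 mm above the plate
- bolt_0 (a joint): how far the left (+y) bolt has been pushed down, m: 0 at the start. A tight bolt stands firm; exactly one of the three is loose, a different one each time and not to be told by eye: pressed from above with more than about 3 N it sinks 8 mm (0.008) to a hard stop and stays down
- cover_0_grip (a point): centre of the steel cross bar (14 mm diameter, 18 mm long along the plate's y) by which the left (+y) bolt's cover is lifted; it stands on a stem 24.5 mm above the cover's top face, 52 mm towards the robot from the hinge line and 30 mm above it when shut, and 43 mm beyond the bolt's centre
- cover_0 (a joint): opening of the left (+y) cover (60 x 66 mm, 5 mm thick, about 0.12 kg), rad: 0 shut, its hinge line runs along the plate's y on the plate's top face at the far edge of the cover, so its near edge rises up and away from the robot; stop at 1.1; it falls shut by itself when let go
- bolt_1_top (a point): centre of the top of the middle bolt's hexagon head: head 25 mm across the corners, 10 mm high, its top 20 mm above the plate
- bolt_1 (a joint): how far the middle bolt has been pushed down, m: 0 at the start. A tight bolt stands firm; exactly one of the three is loose, a different one each time and not to be told by eye: pressed from above with more than about 3 N it sinks 8 mm (0.008) to a hard stop and stays down
- cover_1_grip (a point): centre of the steel cross bar (14 mm diameter, 18 mm long along the plate's y) by which the middle bolt's cover is lifted; it stands on a stem 24.5 mm above the cover's top face, 52 mm towards the robot from the hinge line and 30 mm above it when shut, and 43 mm beyond the bolt's centre
- cover_1 (a joint): opening of the middle cover (60 x 66 mm, 5 mm thick, about 0.12 kg), rad: 0 shut, its hinge line runs along the plate's y on the plate's top face at the far edge of the cover, so its near edge rises up and away from the robot; stop at 1.1; it falls shut by itself when let go
- bolt_2_top (a point): centre of the top of the right (-y) bolt's hexagon head: head 25 mm across the corners, 10 mm high, its top 20 mm above the plate
- bolt_2 (a joint): how far the right (-y) bolt has been pushed down, m: 0 at the start. A tight bolt stands firm; exactly one of the three is loose, a different one each time and not to be told by eye: pressed from above with more than about 3 N it sinks 8 mm (0.008) to a hard stop and stays down
- cover_2_grip (a point): centre of the steel cross bar (14 mm diameter, 18 mm long along the plate's y) by which the right (-y) bolt's cover is lifted; it stands on a stem 24.5 mm above the cover's top face, 52 mm towards the robot from the hinge line and 30 mm above it when shut, and 43 mm beyond the bolt's centre
- cover_2 (a joint): opening of the right (-y) cover (60 x 66 mm, 5 mm thick, about 0.12 kg), rad: 0 shut, its hinge line runs along the plate's y on the plate's top face at the far edge of the cover, so its near edge rises up and away from the robot; stop at 1.1; it falls shut by itself when let go
- tray_mid (a point): bystander: centre of a small black open tray, 55 x 40 x 32 mm high, loose on the bench
- offcut: bystander: wooden offcut 75 x 35 x 20 mm, loose; origin at the centre of its underside
- tape: bystander: pale ring 90 mm across, 25 mm high, loose; origin at the centre of its underside
- driver: bystander: screwdriver lying on the bench; origin under it
- wrench: bystander: wrench lying on the bench; origin under it
Mind the look-alikes: they are no part of the job. Leave any orange look-alike of the part that bears dowel_1_center alone.

How it is judged (in metres and radians):
On the way, in this order (a step that is already met when the one before it is completed fails the run):
1. both dowels stand fully down, one in each end bore ((((horizontal distance between dowel_0_center and bore_0 below 0.007 m and height (world z) of dowel_0_center between 0.02 and 0.035 m and angle between dowel_0_center's own z axis and vertical below 0.15 rad) and (horizontal distance between dowel_1_center and bore_1 below 0.007 m and height (world z) of dowel_1_center between 0.02 and 0.035 m and angle between dowel_1_center's own z axis and vertical below 0.15 rad)) or ((horizontal distance between dowel_0_center and bore_1 below 0.007 m and height (world z) of dowel_0_center between 0.02 and 0.035 m and angle between dowel_0_center's own z axis and vertical below 0.15 rad) and (horizontal distance between dowel_1_center and bore_0 below 0.007 m and height (world z) of dowel_1_center between 0.02 and 0.035 m and angle between dowel_1_center's own z axis and vertical below 0.15 rad)))), for 0.2 s.
2. the loose bolt has been tapped down, all covers still shut (value of joint any of bolt_0, bolt_1, bolt_2 above 0.005 m and value of joint each of cover_0, cover_1, cover_2 below 0.1 rad), for 0.1 s.
At the end, for the whole second after the job is handed in: Dowels: one in each bore (within 7 mm of its axis, centre under 35 mm above the bench, upright within 0.15 rad). Loose bolt down over 5 mm; its cover open over 0.7 rad, still, carried by the fingers; other covers under 0.1 rad. Ends holding ((((horizontal distance between dowel_0_center and bore_0 below 0.007 m and height (world z) of dowel_0_center between 0.02 and 0.035 m and angle between dowel_0_center's own z axis and vertical below 0.15 rad) and (horizontal distance between dowel_1_center and bore_1 below 0.007 m and height (world z) of dowel_1_center between 0.02 and 0.035 m and angle between dowel_1_center's own z axis and vertical below 0.15 rad)) or ((horizontal distance between dowel_0_center and bore_1 below 0.007 m and height (world z) of dowel_0_center between 0.02 and 0.035 m and angle between dowel_0_center's own z axis and vertical below 0.15 rad) and (horizontal distance between dowel_1_center and bore_0 below 0.007 m and height (world z) of dowel_1_center between 0.02 and 0.035 m and angle between dowel_1_center's own z axis and vertical below 0.15 rad))) and ((value of joint bolt_0 above 0.005 m and value of joint cover_0 above 0.7 rad and velocity of joint cover_0 between -0.15 and 0.15 rad/s and contact force between the fingers and cover_0 above 0.15 N and value of joint each of cover_1, cover_2 below 0.1 rad) or (value of joint bolt_1 above 0.005 m and value of joint cover_1 above 0.7 rad and velocity of joint cover_1 between -0.15 and 0.15 rad/s and contact force between the fingers and cover_1 above 0.15 N and value of joint each of cover_0, cover_2 below 0.1 rad) or (value of joint bolt_2 above 0.005 m and value of joint cover_2 above 0.7 rad and velocity of joint cover_2 between -0.15 and 0.15 rad/s and contact force between the fingers and cover_2 above 0.15 N and value of joint each of cover_0, cover_1 below 0.1 rad))); the arm keeps its last pose, push and grip.
It fails at once if the cover of a bolt that has not been found loose (not sunk) is lifted ((value of joint cover_0 above 0.3 rad and value of joint bolt_0 below 0.004 m) or (value of joint cover_1 above 0.3 rad and value of joint bolt_1 below 0.004 m) or (value of joint cover_2 above 0.3 rad and value of joint bolt_2 below 0.004 m)).
It fails at once if a bystander (tray, offcut, ring, screwdriver, wrench) is moved by more than 30 mm (distance of any of tray_mid, offcut, tape, driver, wrench from where it was at the start of the episode above 0.03 m).
It also fails if it takes over 70 s, if anything falls off the work surface, if the arm or the gripper's body presses on something with over 40 N, if the wrist force passes 120 N, or if a joint passes its speed limit or range.

## Robot

A 6-joint arm with a two-finger parallel gripper is mounted at the origin on the work surface. World frame = base frame: x ahead of the robot, y to its left, z up, the work surface at z = 0. Lengths are in m, angles in degrees, forces in N, time in s.
With the tool pointing down it reaches from about 0.3 to 0.75 m from the base axis. Payload 8.5 kg.
Tool frame: the origin (TCP) lies at the very end of the fingers, on their centre line; the grasp point (between the pads) lies 19 mm behind it; z points along the fingers, y is the line along which they close (so a half turn about z gives the same grasp; the last joint's range is limited). The gripper opens to 85 mm and grips with 20 to 120 N. Pads are 22 mm wide; open, the fingers measure 114 mm over their backs; the gripper's body (76 mm by 85 mm) begins 54 mm behind the grasp point. The pads swing forward as they close: fully open they stand 13 mm farther back than shut.
Start: joints at [61.175, 21.807, 74.336, -0, 83.858, -12.336], TCP at [0.156, 0.527, 0.231] pointing down, gripper open.
Joint ranges: [-178.18, 178.18], [-50.72, 133.34], [12.68, 142.11], [-81.47, 261.47], [9.98, 163.14], [-165.26, 165.26]. Speed limits (degrees/s): [136.94, 136.94, 180, 180, 180, 180].

## Interface

Orientations are given as a 3x3 rotation matrix whose columns are the frame's x, y, z axes.
In Python, from rig import env, optics, spotter gives the robot as it stands.
- The arm moves only by the shell command python3 -m crank 'ROWS' [FORCE]. ROWS is JSON, one flat list of numbers, 5 for each row, row after row: the finger opening in cm, from 0 to 8.54, then the shift along the tool's x, y, z in cm, then the turn about the tool's z in rad. A call has exactly 8 rows; each row shifts and turns the commanded pose from where the row before left it, along the tool's axes as they then stand; what a row does not reach is not made up. A row lasts 1/12 s, in which the tool goes at most 41.7 mm and 7.16 degrees, less where a joint would pass 70% of its speed; a pose out of reach is approached as far as the arm can. A call is refused whole if a number of a shift passes 4.17 or a number of a turn 0.125, either way. A call with a gripper value outside its range is refused whole. The fingers move at their own pace and stop on an object; FORCE is the grip in N (left out, the last holds). Time passes only in rows, so rows that do not move let the fingers close, or fill a call up. It gives the time, the measured TCP pose, the force, the opening and the grip force at its end, in the units of the state.
- env.observe(): the state, without advancing time (a new reading comes with each control period).
- optics.get_image(name): name is "scene" or "side" or "wrist"; returns a dict with "color" (480x640x3 uint8, red, green, blue), "intrinsics" (3x3 intrinsics, pixels), "pose" (4x4, takes a point from camera to world coordinates). Camera axes: x right, y up, looking along -z (the intrinsics and any distortion apply to the point x, -y, -z); pixel columns grow to the right and rows downward; lengths in m; the calibration is good to about 2 mm. The wrist camera is an equidistant fisheye: a pixel r from the principal point sees the ray r / f radians off the axis. A picture is of the moment at which its call begins. There is no depth.
- env.close_job(): hands the job in; it is judged then, once.
Trained networks look in a picture, given as the dict that the camera call returned (one of the last four; its "shot" number tells which), for a name from the list of things; names that differ only in an ending like _2 or _b are one class to them, and where a whole thing is asked for, a point or a joint stands for the part that bears it (a point fixed in the world has none). Each returns a list of dicts, best first, with "score" (0 to 1); they miss things now and then, are a little off and sometimes report something else, mostly with a low value. They report only what shows in the picture. A call takes as long as a camera call. They do not tell look-alikes from the thing itself.
- spotter.look_for(picture, query): "at" ([column, row] as shares, 0 to 1, of the picture: columns of its width, rows of its height, amid what is visible of it).
The state is a dict: "time_s": time; "q": joint angles; "qvel": joint speeds; "joint_efforts": joint torques, N m; "position": TCP position; "tool_rot": TCP orientation; "ft_force": force on the tool from outside, world axes, zero at the start; "wrist_torque": the same for the moment, N m; "grip_width": finger opening in m; "gripper_force": force on a finger pad.
Only numpy, scipy, OpenCV 4.12 (cv2) and the standard library are available. Lean on these libraries where they do the work, as an engineer would, in place of code of your own. Each camera call takes 0.05 s, during which the arm holds its last target. There are 200 camera calls.

## Working session

There is one attempt and no reset: what is moved stays moved. The work goes in short steps, Python scripts to look and compute and a shell command to move; the robot and the scene stay as the last step left them, time stands still between calls to the robot, and variables do not carry over. Pictures are saved under pics/ and viewed, at most 10 in all, crops included, and the job is handed in when it is done.

```bash
ls; mkdir -p pics; cat > h.py <<'E'
import numpy as np, cv2, json
from rig import env, optics, spotter
def shot(name, fn=None):
    p=optics.get_image(name)
    if fn: cv2.imwrite('pics/'+fn, p['color'][:,:,::-1])
    return p
def ray(p,uv):
    K=np.array(p['intrinsics']);T=np.array(p['pose'])
    a=(uv[0]-K[0,2])/K[0,0]; b=(uv[1]-K[1,2])/K[1,1]
    return T,a,b
def toz(p,uv,z,fish=False):
    T,a,b=ray(p,uv)
    if fish:
        r=np.hypot(a,b); s=np.sin(r)/r if r>1e-9 else 1
        d=np.array([a*s,-b*s,-np.cos(r)])
    else: d=np.array([a,-b,-1.])
    d=T[:3,:3]@d; o=T[:3,3]
    return o+d*(z-o[2])/d[2]
def px(p,h): return (h['at'][0]*640,h['at'][1]*480)
def proj(p,X,fish=False):
    K=np.array(p['intrinsics']);T=np.array(p['pose'])
    c=T[:3,:3].T@(np.array(X)-T[:3,3]); v=np.array([c[0],-c[1],-c[2]])
    if fish:
        t=np.arctan2(np.hypot(v[0],v[1]),v[2]); n=np.hypot(v[0],v[1])
        a,b=v[0]/n*t,v[1]/n*t
    else: a,b=v[0]/v[2],v[1]/v[2]
    return K[0,0]*a+K[0,2],K[1,1]*b+K[1,2]
E
python3 - <<'E'
from h import *
np.set_printoptions(precision=3,suppress=True)
s=env.observe(); print(s['position'],np.array(s['tool_rot']),s['grip_width'])
Z={'dowel_0_center':.03,'bolt_0_top':.06,'cover_0_grip':.07,'bore_0':.04,'rig':0.02,'tray_mid':.016,'offcut':.01,'tape':.012,'driver':.01,'wrench':.005}
for n in ['scene','side']:
    p=shot(n,n+'0.png'); print(n,p['pose'][:3,3] if hasattr(p['pose'],'shape') else p['pose'], np.array(p['intrinsics'])[0])
    for q,z in Z.items():
        for h in spotter.look_for(p,q):
            if h['score']>.2: print(q,round(h['score'],2),np.round(px(p,h)),toz(p,px(p,h),z)[:2])
E
```

```text
pics
[0.156 0.527 0.231] [[-0.959  0.284 -0.001]
 [ 0.284  0.959 -0.001]
 [ 0.    -0.001 -1.   ]] 0.08539401852433236
scene [ 1.073 -0.46   1.038] [462.521   0.    320.578]
bolt_0_top 0.64 [346. 282.] [0.659 0.002]
bolt_0_top 0.4 [366. 245.] [0.615 0.122]
cover_0_grip 0.7 [376. 267.] [0.685 0.085]
bore_0 0.61 [349. 285.] [0.663 0.012]
bore_0 0.59 [311. 275.] [ 0.574 -0.037]
rig 0.66 [345. 281.] [0.639 0.022]
tray_mid 0.64 [341. 262.] [0.586 0.06 ]
offcut 0.87 [189. 332.] [ 0.472 -0.353]
offcut 0.37 [336. 262.] [0.573 0.052]
tape 0.6 [386. 175.] [0.447 0.398]
driver 0.98 [205. 390.] [ 0.621 -0.409]
wrench 0.84 [446. 205.] [0.651 0.435]
side [-0.071 -0.658  0.919] [599.633   0.    324.891]
dowel_0_center 0.43 [218. 235.] [0.415 0.176]
bolt_0_top 0.66 [302. 200.] [0.605 0.117]
cover_0_grip 0.79 [326. 193.] [0.653 0.089]
bore_0 0.76 [344. 229.] [0.622 0.001]
rig 0.71 [340. 231.] [0.63  0.018]
tray_mid 0.87 [276. 290.] [ 0.415 -0.019]
offcut 0.83 [416. 382.] [ 0.463 -0.347]
tape 0.92 [176. 198.] [0.427 0.362]
driver 0.74 [418. 382.] [ 0.465 -0.349]
driver 0.6 [494. 358.] [ 0.609 -0.409]
driver 0.27 [324. 219.] [0.637 0.079]
wrench 0.9 [235. 154.] [0.642 0.421]
wrench 0.48 [418. 381.] [ 0.471 -0.346]
wrench 0.27 [340. 335.] [ 0.439 -0.179]
```

View pics/scene0.png

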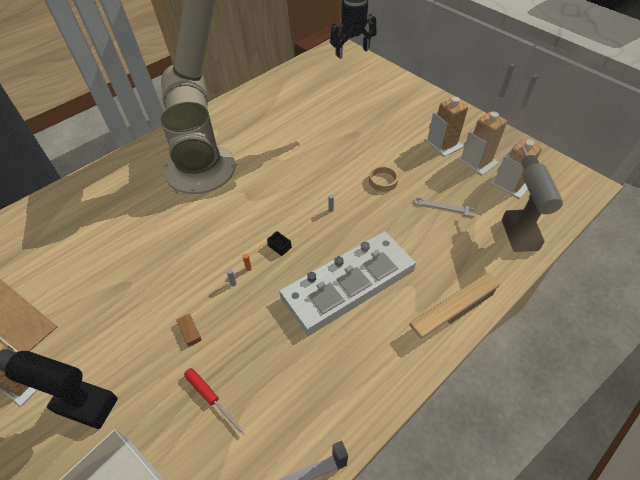

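View pics/side0.png

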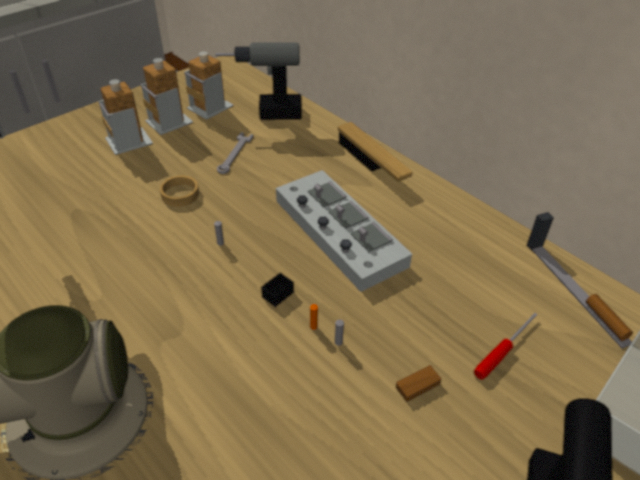

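The scene view shows grey dowels at (331,203) and (231,278), with the orange look-alike at (247,262). The plate's bores are at about (386,243) and (296,296) and the bolts at (311,277), (339,261) and (365,246). In the side view the dowels are at (219,233) and (339,332), the bores at about (294,188) and (368,264).

```bash
python3 - <<'E'
from h import *
np.set_printoptions(precision=3,suppress=True)
a=shot('scene');b=shot('side')
for n,z,u,v in [('dA',.03,(331,203),(219,233)),('dB',.03,(231,278),(339,332)),('orange',.03,(247,262),(314,316)),('bore0',.04,(386,243),(294,188)),('bore1',.04,(296,296),(368,264)),('bolt0',.06,(365,244),(302,199)),('bolt1',.06,(339,260),(323,220)),('bolt2',.06,(311,275),(346,243))]:
    print(n,toz(a,u,z)[:2],toz(b,v,z)[:2])
p=shot('wrist'); print(p['pose'],p['intrinsics'])
s=env.observe();print(s['ft_force'],s['time_s'])
for n,r in (('scene',(270,225,160,120)),('side',(260,165,160,120))):
    c=(a if n=='scene' else b)['color'][r[1]:r[1]+r[3],r[0]:r[0]+r[2],::-1]
    cv2.imwrite(f'pics/{n}c.png',cv2.resize(c,None,fx=4,fy=4,interpolation=2))
x,y=cv2.imread('pics/scenec.png'),cv2.imread('pics/sidec.png')
cv2.imwrite('pics/c.png',cv2.resize(np.vstack([x,y]),(400,600)) if 0 else np.hstack([x[:,:],y])[:, :] if 0 else cv2.resize(np.hstack([x,y]),(800,300)))
E
```

```text
dA [0.424 0.18 ] [0.421 0.18 ]
dB [ 0.431 -0.189] [ 0.428 -0.186]
orange [ 0.42  -0.128] [ 0.419 -0.127]
bore0 [0.638 0.179] [0.636 0.18 ]
bore1 [ 0.593 -0.107] [ 0.587 -0.107]
bolt0 [0.61  0.124] [0.607 0.12 ]
bolt1 [0.599 0.038] [0.594 0.037]
bolt2 [ 0.583 -0.046] [ 0.581 -0.047]
[[ 0.283 -0.922 -0.263  0.089]
 [ 0.959  0.273  0.077  0.547]
 [ 0.    -0.274  0.962  0.373]
 [ 0.     0.     0.     1.   ]] [[371.648   0.    323.305]
 [  0.    371.648 238.389]
 [  0.      0.      1.   ]]
[ 0.209 -0.536 -0.454] 1.25
```

View pics/scenec.png

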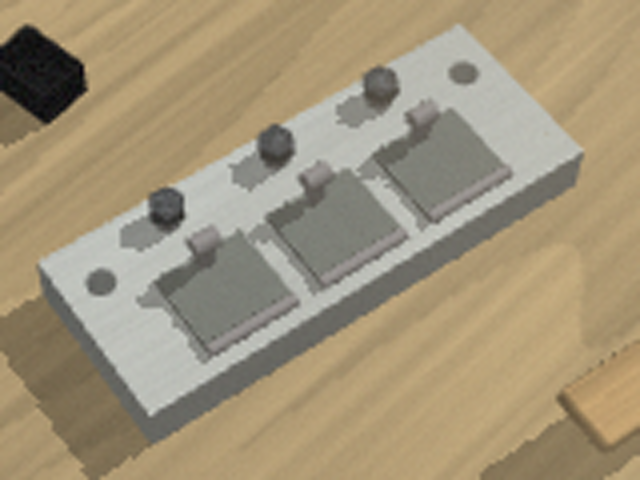

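```bash
python3 -m crank '[5,-2,-1.87,0,-0.125, 5,-2,-1.87,0,0, 5,-2,-1.87,0,0, 5,-2,-1.87,0,0, 5,-2,-1.87,0,0, 5,-2,-1.87,0,0, 5,-2,-1.87,0,0, 5,-2,-1.87,0,0]' 40; python3 -m crank '[5,-2,-1.87,0,0, 5,-2,-1.87,0,0, 5,-2,-1.87,0,0, 5,-2,-1.87,0,0, 5,-2,-1.87,0,0, 5,-2,-1.87,0,0, 5,-2,-1.87,0,0, 5,0,0,0,0]'
python3 - <<'E'
from h import *
np.set_printoptions(precision=3,suppress=True)
p=shot('wrist','w1.png')
for q,z in {'dowel_0_center':.03,'bore_0':.04,'bolt_0_top':.06,'cover_0_grip':.07}.items():
    for h in spotter.look_for(p,q):
        if h['score']>.2: print(q,round(h['score'],2),np.round(px(p,h)),toz(p,px(p,h),z,True)[:2])
E
```

```text
time_s: 1.92
position: [0.2875, 0.3508, 0.2315]
tool_rot: [[-0.987, 0.162, 0.0], [0.162, 0.987, 0.0], [-0.0, 0.0, -1.0]]
ft_force: [-0.0, 0.1, -0.3]
grip_width: 0.0501
gripper_force: 0.0
time_s: 2.58
position: [0.4063, 0.1972, 0.2313]
tool_rot: [[-0.986, 0.166, 0.001], [0.166, 0.986, -0.001], [-0.001, -0.001, -1.0]]
ft_force: [-0.7, 0.1, -0.0]
grip_width: 0.0503
gripper_force: 0.0
dowel_0_center 0.95 [309. 227.] [0.42  0.181]
bore_0 0.83 [287. 389.] [0.598 0.124]
bore_0 0.7 [176. 434.] [ 0.665 -0.044]
bolt_0_top 0.68 [289. 393.] [0.588 0.13 ]
bolt_0_top 0.27 [290. 385.] [0.578 0.133]
cover_0_grip 0.22 [290. 391.] [0.577 0.134]
```

View pics/w1.png

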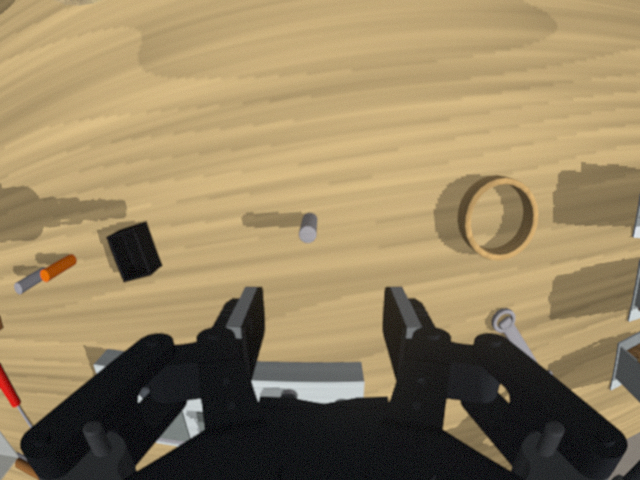

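The wrist view shows dowel A at (309,227), upright and between the open fingers. The orange pin and dowel B are at far left, and the ring is on the right. I'll descend on A.

```bash
python3 -m crank '[5,-1.78,-1.44,0,0, 5,0,0,3,0, 5,0,0,3,0, 5,0,0,3,0, 5,0,0,3,0, 5,0,0,3,0, 5,0,0,2,0, 5,0,0,0,0]'
python3 - <<'E'
from h import *
np.set_printoptions(precision=4,suppress=True)
s=env.observe(); P=np.array(s['position']);print(P)
p=shot('wrist','w2.png')
for h in spotter.look_for(p,'dowel_0_center'):
    if h['score']>.2: print(round(h['score'],2),np.round(px(p,h)),toz(p,px(p,h),.03,True)[:2])
print(proj(p,P,True),proj(p,[*P[:2],.06],True),proj(p,[*P[:2],0.0],True),proj(p,[*P[:2],0.03],True))
E
```

```text
time_s: 3.5
position: [0.4168, 0.1834, 0.0584]
tool_rot: [[-0.987, 0.161, -0.007], [0.161, 0.987, -0.001], [0.006, -0.002, -1.0]]
ft_force: [-0.4, -1.4, 0.5]
grip_width: 0.0501
gripper_force: 0.0
[0.4168 0.1834 0.0584]
0.92 [319. 295.] [0.4239 0.18  ]
(np.float64(322.82308214403923), np.float64(306.6813370085937)) (np.float64(322.8131005790283), np.float64(308.3221154136101)) (np.float64(323.097950412566), np.float64(261.5538880185106)) (np.float64(322.97691312839635), np.float64(281.41242575566645))
```

View pics/w2.png

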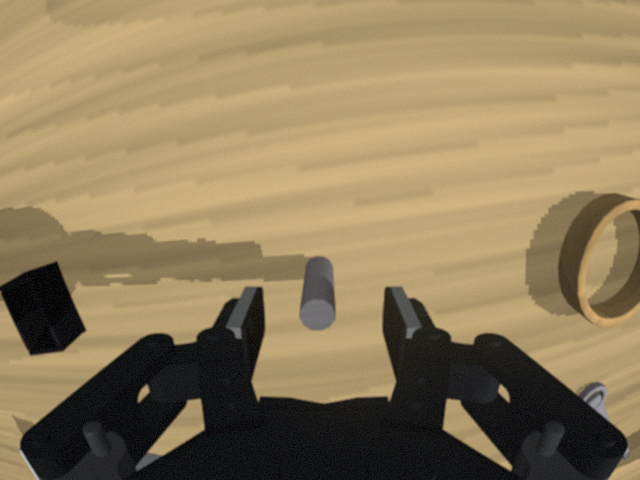

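The dowel's top is centred at (317,315) between the pads, about 5 mm beyond the TCP. I'll let the arm settle and re-read the pose.

```bash
python3 - <<'E'
from h import *
p=shot('wrist');s=env.observe();print(s['position'],toz(p,(317.5,315),.06,True))
E
python3 -m crank '[4,0,0,0,0, 4,0,0,0,0, 4,0,0,0,0, 4,0,0,0,0, 4,0,0,0,0, 4,0,0,0,0, 4,0,0,0,0, 4,0,0,0,0]'
```

```text
[0.41947241 0.18353618 0.06241317] [0.42337395 0.18050275 0.06      ]
time_s: 4.32
position: [0.4191, 0.1829, 0.0613]
tool_rot: [[-0.987, 0.162, -0.0], [0.162, 0.987, 0.0], [0.0, -0.0, -1.0]]
ft_force: [0.2, -0.2, 0.1]
grip_width: 0.0402
gripper_force: 0.0
```

```bash
python3 -m crank '[4,-0.35,-0.21,0,0, 4,0,0,1.5,0, 4,0,0,2,0, 4,0,0,0,0, 4,0,0,0,0, 0,0,0,0,0, 0,0,0,0,0, 0,0,0,0,0]' 60;  python3 -m crank '[0,0,0,0,0, 0,0,0,0,0, 0,0,0,0,0, 0,0,0,-0.5,0, 0,0,0,-2,0, 0,0,0,-3,0, 0,0,0,-3,0, 0,0,0,0,0]'
```

```text
time_s: 4.98
position: [0.4227, 0.1804, 0.0272]
tool_rot: [[-0.987, 0.162, 0.002], [0.162, 0.987, 0.0], [-0.002, 0.001, -1.0]]
ft_force: [-0.4, 1.0, 4.7]
grip_width: 0.0145
gripper_force: 58.4
time_s: 5.65
position: [0.4243, 0.1807, 0.1162]
tool_rot: [[-0.987, 0.162, 0.009], [0.162, 0.987, 0.001], [-0.008, 0.003, -1.0]]
ft_force: [1.3, 1.6, 0.3]
grip_width: 0.0145
gripper_force: 58.5
```

```bash
python3 -m crank '[0,-1.5,0.24,0,0, 0,-3,0.48,0,0, 0,-3,0.48,0,0, 0,-3,0.48,0,0, 0,-3,0.48,0,0, 0,-3,0.48,0,0, 0,-3,0.48,0,0, 0,-1.5,0.24,0,0]' ;  python3 -m crank '[0,0,0,0,0, 0,0,0,0,0, 0,0,0,0,0, 0,0,0,1,0, 0,0,0,1,0, 0,0,0,0,0, 0,0,0,0,0, 0,0,0,0,0]'
cat > hov.py <<'E'
from h import *
import sys
np.set_printoptions(precision=4,suppress=True)
s=env.observe(); P=np.array(s['position']);print(P,s['ft_force'])
p=shot('wrist',sys.argv[1])
for h in spotter.look_for(p,'bore_0'):
    if h['score']>.2: print(round(h['score'],2),np.round(px(p,h)),toz(p,px(p,h),.04,True)[:2])
print('foot',proj(p,P-[0,0,.0265],True),'below',proj(p,[*P[:2],.04],True))
c=p['color'][180:420,200:440,::-1]
cv2.imwrite('pics/'+sys.argv[1],cv2.resize(c,None,fx=2.4,fy=2.4,interpolation=2))
E
python3 hov.py w3.png
```

```text
time_s: 6.32
position: [0.6373, 0.179, 0.1105]
tool_rot: [[-0.987, 0.163, 0.0], [0.163, 0.987, -0.0], [-0.0, 0.0, -1.0]]
ft_force: [0.2, -0.7, -0.9]
grip_width: 0.0144
gripper_force: 58.5
time_s: 6.98
position: [0.6347, 0.1795, 0.0913]
tool_rot: [[-0.987, 0.162, -0.0], [0.162, 0.987, -0.0], [0.0, -0.0, -1.0]]
ft_force: [-0.1, -0.4, -1.5]
grip_width: 0.0145
gripper_force: 58.5
[0.6347 0.1795 0.0913] [-0.0877 -0.3792 -1.4882]
0.67 [159. 267.] [0.6212 0.0833]
foot (np.float64(322.84728632907314), np.float64(282.57538263283016)) below (np.float64(322.87631875652636), np.float64(265.2200606976452))
```

View pics/w3.png

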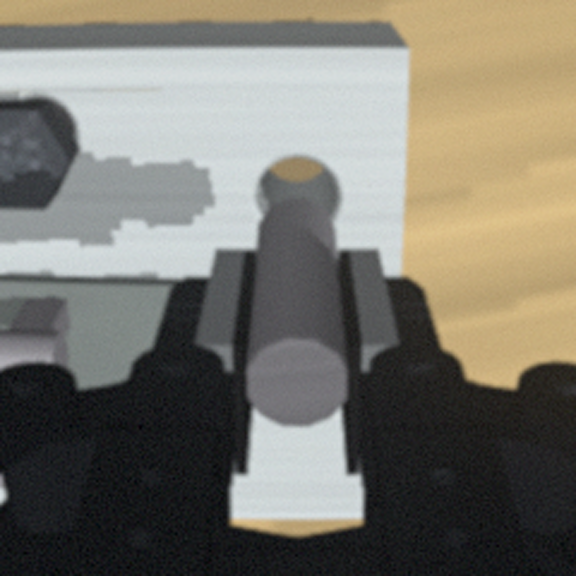

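The crop shows the bore mouth centred at crop (299,195), which is full-image (324.6,261). The dowel's top is at crop (297,382), full-image (323.8,339). It is nearly aligned.

```bash
python3 - <<'E'
from h import *
p=shot('wrist');P=np.array(env.observe()['position'])
b=toz(p,(324.6,261.3),.04,True);d=toz(p,(323.75,339.3),P[2]+.0335,True)
print(P,b,d)
# bore ellipse by darkness threshold in crop: fit circle
for x,y in((.6347,.1795),):
  for r in [p]:
    pts=[proj(p,[b[0]+.0095*np.cos(t),b[1]+.0095*np.sin(t),.04],True) for t in np.linspace(0,6.28,9)[:-1]]
    print(np.round((np.array(pts)-[200,180])*2.4))
E
```

```text
[0.63500118 0.17945237 0.09172219] [0.63305458 0.18073356 0.04      ] [0.6307948  0.18046967 0.12522219]
[[306. 233.]
 [332. 218.]
 [340. 189.]
 [324. 163.]
 [292. 156.]
 [265. 172.]
 [258. 201.]
 [275. 226.]]
```

```bash
python3 - <<'E'
from h import *
p=shot('wrist');P=np.array(env.observe()['position'])
for off in (0,-.002,-.004):
  for dz in (-.0265,.0335):
    pts=[proj(p,[P[0]+off+.008*np.cos(t),P[1]+.001+.008*np.sin(t),P[2]+dz],True) for t in np.linspace(0,2*np.pi,60)]
    q=(np.array(pts)-[200,180])*2.4; print(off,dz,np.round([q.min(0),q.max(0)]).tolist())
E
```

```text
0 -0.0265 [[261.0, 208.0], [339.0, 281.0]]
0 0.0335 [[246.0, 358.0], [358.0, 451.0]]
-0.002 -0.0265 [[259.0, 199.0], [338.0, 272.0]]
-0.002 0.0335 [[243.0, 346.0], [356.0, 440.0]]
-0.004 -0.0265 [[257.0, 190.0], [336.0, 263.0]]
-0.004 0.0335 [[240.0, 333.0], [354.0, 429.0]]
```

```bash
python3 - <<'E'
from h import *
from scipy.optimize import least_squares as L
p=shot('wrist');P=np.array(env.observe()['position'])
def box(c,r=.008):
    q=(np.array([proj(p,[c[0]+r*np.cos(t),c[1]+r*np.sin(t),c[2]],True) for t in np.linspace(0,2*np.pi,60)])-[200,180])*2.4
    return np.r_[q.min(0),q.max(0)]
print('top',L(lambda c:box(c)-[246,338,348,425],[*P[:2],P[2]+.03]).x-P)
print('foot',L(lambda c:(box(c)-[260,198,333,0])[:3],[*P[:2],P[2]-.03]).x-P)
a=shot('side')
u=proj(a,P); print(u)
u=np.round(u).astype(int); c=a['color'][u[1]-50:u[1]+40,u[0]-60:u[0]+60,::-1]
cv2.imwrite('pics/s3.png',cv2.resize(c,None,fx=6,fy=6,interpolation=2))
for dz in(.0335,-.0265,.022,-.038): print(dz,(np.array(proj(a,P+[0,.001,dz]))-u+[60,50])*6)
E
```

```text
top [ 0.0032564  -0.00018264  0.02142996]
foot [ 2.53041662e-03 -6.21092710e-05 -4.01702902e-02]
(np.float64(293.68040067469104), np.float64(170.4970671318644))
0.0335 [354.81195168 229.46895703]
-0.0265 [357.53629048 357.27331227]
0.022 [355.34707873 254.57287129]
-0.038 [358.03991568 380.89940943]
```

View pics/s3.png

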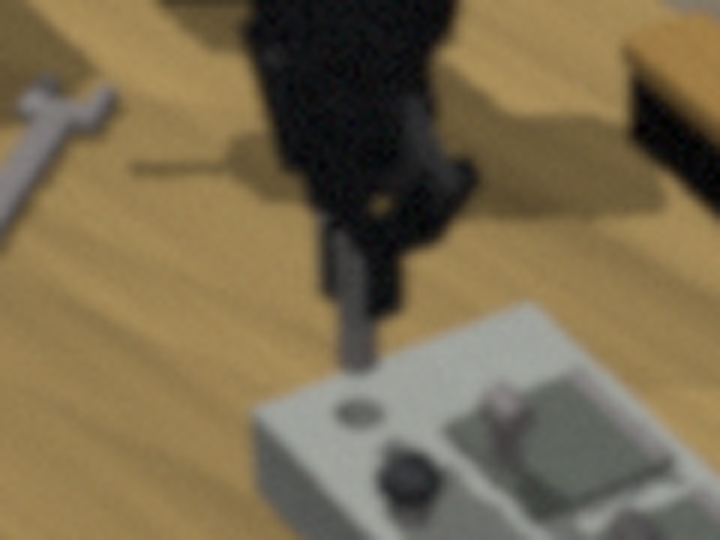

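The side crop shows the dowel straight above the bore: foot at crop x 357, bore at 359. There is no slip in the grip. I'll lower while watching the force.

```bash
python3 -m crank '[0,0,0,1.0,0, 0,0,0,0.8,0, 0,0,0,0.4,0, 0,0,0,0.3,0, 0,0,0,0.3,0, 0,0,0,0.2,0, 0,0,0,0,0, 0,0,0,0,0]'
```

```text
time_s: 7.95
position: [0.6349, 0.1794, 0.0614]
tool_rot: [[-0.987, 0.162, 0.0], [0.162, 0.987, 0.0], [-0.0, 0.0, -1.0]]
ft_force: [0.2, 0.6, -0.5]
grip_width: 0.0143
gripper_force: 58.5
```

Foot is 5 mm into the bore with no contact force. I'll go deeper, then release.

```bash
python3 -m crank '[0,0,0,0.4,0, 0,0,0,0.4,0, 0,0,0,0.4,0, 0,0,0,0.4,0, 0,0,0,0,0, 0,0,0,0,0, 3.5,0,0,0,0, 3.5,0,0,0,0]'; python3 -m crank '[3.5,0,0,0,0, 3.5,0,0,0,0, 3.5,0,0,-1,0, 3.5,0,0,-2,0, 3.5,0,0,-3,0, 3.5,0,0,-3,0, 3.5,0,0,0,0, 3.5,0,0,0,0]'
python3 - <<'E'
from h import *
p=shot('wrist','w4f.png')
for h in spotter.look_for(p,'dowel_0_center'):
    if h['score']>.2: print(round(h['score'],2),np.round(px(p,h)),toz(p,px(p,h),.05,True))
for z in (.04,.06):print(proj(p,[.633,.1807,z],True))
c=p['color'][180:420,200:440,::-1]
cv2.imwrite('pics/w4.png',cv2.resize(c,None,fx=2,fy=2,interpolation=2))
E
```

```text
time_s: 8.62
position: [0.6351, 0.1794, 0.0457]
tool_rot: [[-0.987, 0.162, 0.001], [0.162, 0.987, 0.0], [-0.001, 0.0, -1.0]]
ft_force: [-0.7, 0.0, 0.2]
grip_width: 0.0345
gripper_force: 0.0
time_s: 9.28
position: [0.6356, 0.1795, 0.1381]
tool_rot: [[-0.987, 0.162, 0.005], [0.162, 0.987, 0.0], [-0.005, 0.001, -1.0]]
ft_force: [-0.4, -0.9, -0.4]
grip_width: 0.0347
gripper_force: 0.0
0.68 [323. 238.] [0.63055342 0.18028046 0.05      ]
(np.float64(323.834982580625), np.float64(236.75010086451002))
(np.float64(323.9361622888614), np.float64(245.6280545039418))
```

View pics/w4.png

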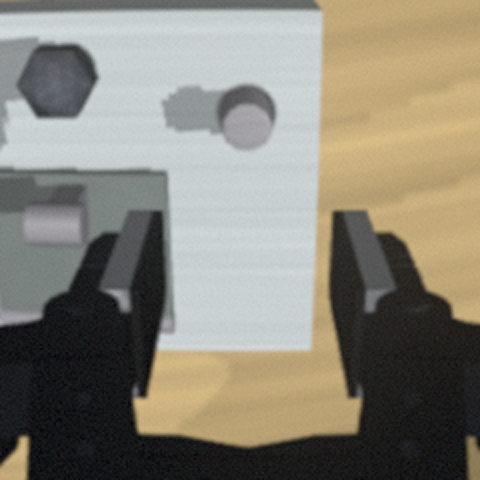

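The crop shows dowel A seated, its top at crop (247,127), just proud of the bore. Next is dowel B.

```bash
python3 -m crank '[4,0.5,-1.4,0,0, 4,1.03,-2.83,0,0, 4,1.03,-2.83,0,0, 4,1.03,-2.83,0,0, 4,1.03,-2.83,0,0, 4,1.03,-2.83,0,0, 4,1.03,-2.83,0,0, 4,1.03,-2.83,0,0]';python3 -m crank '[4,1.03,-2.83,0,0, 4,1.03,-2.83,0,0, 4,1.03,-2.83,0,0, 4,1.03,-2.83,0,0, 4,1.03,-2.83,0,0, 4,1.03,-2.83,0,0, 4,0.5,-1.4,0,0, 4,0,0,0,0]';python3 -m crank '[4,0,0,0,0, 4,0,0,0,0, 4,0,0,0,0, 4,0,0,0,0, 4,0,0,0,0, 4,0,0,0,0, 4,0,0,0,0, 4,0,0,0,0]'
python3 - <<'E'
from h import *
p=shot('wrist','w5.png');P=np.array(env.observe()['position']);print(P)
for h in spotter.look_for(p,'dowel_0_center'):
    if h['score']>.1:
        u=px(p,h);print(round(h['score'],2),np.round(u),toz(p,u,.03,True),p['color'][int(u[1]),int(u[0])])
print(proj(p,[.4295,-.1875,.03],True),proj(p,[.42,-.128,.03],True))
# top disc: bright grey blob
hsv=cv2.cvtColor(p['color'],cv2.COLOR_RGB2HSV);m=((hsv[...,1]<45)&(hsv[...,2]>70)).astype('uint8')
n,l,st,ce=cv2.connectedComponentsWithStats(m)
for i in range(1,n):
    if st[i,4]>150 and st[i,1]<300: print(st[i],ce[i])
E
```

```text
time_s: 10.05
position: [0.523, -0.0183, 0.1344]
tool_rot: [[-0.987, 0.162, -0.002], [0.162, 0.987, 0.001], [0.002, 0.0, -1.0]]
ft_force: [0.5, -0.1, -0.3]
grip_width: 0.04
gripper_force: 0.0
time_s: 10.72
position: [0.4273, -0.1899, 0.1346]
tool_rot: [[-0.986, 0.165, -0.002], [0.165, 0.986, 0.001], [0.002, 0.0, -1.0]]
ft_force: [-0.2, -0.9, 0.6]
grip_width: 0.0399
gripper_force: 0.0
time_s: 11.38
position: [0.4287, -0.1878, 0.1353]
tool_rot: [[-0.987, 0.162, -0.0], [0.162, 0.987, 0.0], [0.0, -0.0, -1.0]]
ft_force: [-0.3, 0.3, 0.3]
grip_width: 0.0398
gripper_force: 0.0
[ 0.4287258  -0.18782908  0.13532964]
(np.float64(323.51151430283096), np.float64(239.31832364963478)) (np.float64(406.466754140984), np.float64(212.8515725090908))
[313 216  25  43 843] [324.37366548 238.3143535 ]
[242 286  27  51 618] [255.13915858 309.93042071]
[378 286  28  51 629] [391.44674086 309.80604134]
```

Blob centroid (324,238) matches the prediction (323.5,239), and the orange pin stays clear. Now to grasp it.

```bash
python3 -m crank '[4,-0.07,0.06,1.5,0, 4,0,0,2.5,0, 4,0,0,2.5,0, 4,0,0,2.0,0, 4,0,0,1.4,0, 4,0,0,1.0,0, 4,0,0,0,0, 4,0,0,0,0]'; python3 -m crank '[0,0,0,0,0, 0,0,0,0,0, 0,0,0,0,0, 0,0,0,0,0, 0,0,0,0,0, 0,0,0,0,0, 0,0,0,-1,0, 0,0,0,-2,0]' 60; python3 -m crank '[0,0,0,-2,0, 0,0,0,-3,0, 0,0,0,-1,0, 0,0,0,0,0, 0,0,0,0,0, 0,0,0,0,0, 0,0,0,0,0, 0,0,0,0,0]'
```

```text
time_s: 12.15
position: [0.4295, -0.1874, 0.0263]
tool_rot: [[-0.987, 0.162, -0.001], [0.162, 0.987, 0.0], [0.001, 0.0, -1.0]]
ft_force: [0.4, -0.4, 0.3]
grip_width: 0.0396
gripper_force: 0.0
time_s: 12.82
position: [0.4286, -0.1868, 0.0555]
tool_rot: [[-0.987, 0.162, -0.003], [0.162, 0.987, 0.002], [0.003, 0.002, -1.0]]
ft_force: [-0.3, -0.1, -0.9]
grip_width: 0.0143
gripper_force: 58.5
time_s: 13.48
position: [0.4291, -0.1872, 0.1154]
tool_rot: [[-0.987, 0.162, -0.002], [0.162, 0.987, 0.001], [0.002, 0.001, -1.0]]
ft_force: [0.0, -0.5, -1.8]
grip_width: 0.0144
gripper_force: 58.5
```

```bash
python3 -m crank '[0,-1.05,0.75,0,0, 0,-2.05,1.5,0,0, 0,-2.05,1.5,0,0, 0,-2.05,1.5,0,0, 0,-2.05,1.5,0,0, 0,-2.05,1.5,0,0, 0,-2.05,1.5,0,0, 0,-1.05,0.75,0,0]' ;  python3 -m crank '[0,0,0,0,0, 0,0,0,0,0, 0,0,0,1.2,0, 0,0,0,1.2,0, 0,0,0,0,0, 0,0,0,0,0, 0,0,0,0,0, 0,0,0,0,0]'
python3 hov.py w6.png
python3 - <<'E'
from h import *
a=shot('side');P=np.array(env.observe()['position'])
print(proj(a,[*P[:2],.04]))
b=cv2.cvtColor(a['color'],cv2.COLOR_RGB2GRAY)[255:275,355:382];print(b)
b=cv2.cvtColor(shot('scene')['color'],cv2.COLOR_RGB2GRAY)
E
```

```text
time_s: 14.15
position: [0.5903, -0.1058, 0.1153]
tool_rot: [[-0.987, 0.161, -0.0], [0.161, 0.987, 0.001], [0.001, 0.001, -1.0]]
ft_force: [-0.4, -0.7, -0.8]
grip_width: 0.0143
gripper_force: 58.6
time_s: 14.82
position: [0.5887, -0.1076, 0.0931]
tool_rot: [[-0.987, 0.163, 0.001], [0.163, 0.987, -0.0], [-0.001, -0.0, -1.0]]
ft_force: [-0.3, -0.0, -1.8]
grip_width: 0.0145
gripper_force: 58.5
[ 0.5887 -0.1076  0.0931] [-0.25   -0.0498 -1.7644]
0.77 [484. 265.] [ 0.6061 -0.0133]
foot (np.float64(322.8613163972727), np.float64(282.5226530109212)) below (np.float64(322.9021888882928), np.float64(264.0018154391556))
(np.float64(368.86037316210763), np.float64(263.6556824334211))
[[128 143 157 164 167 167 164 165 164 154 132 100  82  82  76  77  80  95
  113 123 128 138 151 160 166 166 166]
 [127 146 160 166 168 168 166 166 163 158 141 118  97  88  86  85  98 119
  138 144 149 155 161 162 165 164 165]
 [133 153 164 170 168 168 167 165 164 161 155 141 125 113 109 111 127 144
  156 161 162 164 166 165 163 163 165]
 [145 159 166 170 169 168 170 166 167 163 161 157 150 143 140 144 152 162
  164
[... 1142 characters left out ...]
 164 164 162 158 148]
 [162 167 167 167 164 165 165 166 165 167 165 165 165 165 165 166 165 164
  162 158 157 155 156 156 148 138 126]
 [156 162 165 168 165 165 164 166 165 167 168 166 168 168 167 167 164 160
  151 142 140 137 135 133 123 112 105]
 [141 155 163 166 164 166 167 165 165 167 168 166 165 166 168 168 163 151
  137 123 117 113 110 106 102  95  96]
 [123 141 156 164 167 166 165 165 165 166 165 165 166 167 167 164 159 148
  127 109 101  97  97  94  94  91  93]
 [104 123 141 156 164 165 166 165 166 165 165 164 166 165 161 159 148 132
  117  99  95  94  93  92  93  91  91]
 [ 95 103 124 142 156 164 165 167 165 165 163 163 163 157 149 140 125 111
  100  95  92  91  92  90  94  93  91]]
```

View pics/w6.png

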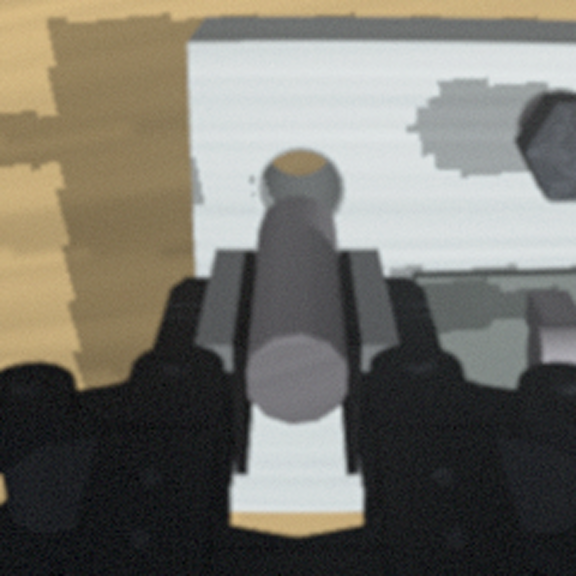

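The crop shows bore 1 at about (302,187). Compared with the first insertion it needs roughly 0.9 mm towards the robot and 0.8 mm to +y.

```bash
python3 -m crank '[0,0.1,0.08,0,0, 0,0,0,1.0,0, 0,0,0,1,0, 0,0,0,0.4,0, 0,0,0,0.4,0, 0,0,0,0.4,0, 0,0,0,0,0, 0,0,0,0,0]'
```

```text
time_s: 15.68
position: [0.5879, -0.1064, 0.0597]
tool_rot: [[-0.987, 0.162, -0.0], [0.162, 0.987, -0.0], [0.0, -0.0, -1.0]]
ft_force: [1.7, -1.5, -3.7]
grip_width: 0.0141
gripper_force: 58.5
```

```bash
python3 -m crank '[0,0,0,0.4,0, 0,0,0,0.4,0, 0,0,0,0.4,0, 0,0,0,0.3,0, 0,0,0,0,0, 0,0,0,0,0, 0,0,0,0,0, 0,0,0,0,0]'
```

```text
time_s: 16.35
position: [0.5879, -0.1064, 0.0452]
tool_rot: [[-0.987, 0.162, 0.0], [0.162, 0.987, -0.0], [-0.0, -0.0, -1.0]]
ft_force: [3.7, -3.6, -4.7]
grip_width: 0.0146
gripper_force: 58.4
```

```bash
python3 -m crank '[0,-0.08,-0.06,0,0, 0,0,0,0,0, 3.5,0,0,0,0, 3.5,0,0,0,0, 3.5,0,0,0,0, 3.5,0,0,0,0, 3.5,0,0,0,0, 3.5,0,0,0,0]'; python3 -m crank '[3.5,0,0,-1,0, 3.5,0,0,-2,0, 3.5,0,0,-3,0, 3.5,0,0,-3,0, 3.5,0,0,0,0, 3.5,0,0,0,0, 3.5,0,0,0,0, 3.5,0,0,0,0]'
python3 - <<'E'
from h import *
p=shot('wrist')
for h in spotter.look_for(p,'dowel_0_center'):
    if h['score']>.2: print(round(h['score'],2),np.round(px(p,h)),toz(p,px(p,h),.05,True))
for h in spotter.look_for(p,'bolt_0_top'):
    if h['score']>.2: print('bolt',round(h['score'],2),np.round(px(p,h)),toz(p,px(p,h),.06,True))
for n,x in (('0',(.6353,.1797)),('1',(.5882,-.1066))): print(n,proj(p,[*x,.05],True),proj(p,[*x,.06],True),proj(p,[*x,.08],True))
c=p['color'][120:420,200:600,::-1]
cv2.imwrite('pics/w7.png',cv2.resize(c,None,fx=2,fy=2,interpolation=2))
E
```

```text
time_s: 17.02
position: [0.5884, -0.1069, 0.0454]
tool_rot: [[-0.987, 0.162, -0.0], [0.162, 0.987, 0.0], [0.0, 0.0, -1.0]]
ft_force: [-0.4, -0.0, 0.0]
grip_width: 0.0352
gripper_force: 0.0
time_s: 17.68
position: [0.5879, -0.1067, 0.1344]
tool_rot: [[-0.987, 0.162, -0.002], [0.162, 0.987, 0.001], [0.002, 0.0, -1.0]]
ft_force: [-0.8, -0.7, -0.1]
grip_width: 0.0351
gripper_force: 0.0
bolt 0.69 [614. 223.] [0.60231829 0.11365298 0.06      ]
bolt 0.33 [322. 241.] [ 0.58057279 -0.10600485  0.06      ]
0 (np.float64(652.6025371584581), np.float64(245.61680324646832)) (np.float64(660.0877966314124), np.float64(248.9369120836745)) (np.float64(675.7394303276653), np.float64(256.03137470751784))
1 (np.float64(323.16756267318806), np.float64(248.1342468055809)) (np.float64(323.17841203713493), np.float64(252.99641139792018)) (np.float64(323.2031488700203), np.float64(264.0519286275605))
```

View pics/w7.png

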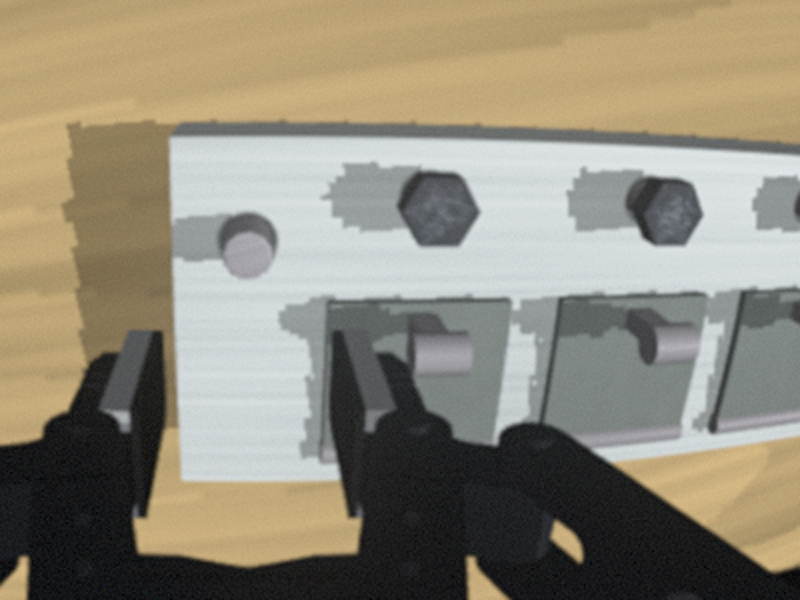

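The crop shows dowel B seated at (248,245). Bolt 2's top is at (438,208) and bolt 1's at (669,211), with the bars at about (443,352) and (677,343).

```bash
python3 - <<'E'
from h import *
p=shot('wrist');P=np.array(env.observe()['position']);print(P)
for n,u,z in (('bolt2',(419,224),.06),('bolt1',(534.5,225.5),.06),('dow1',(200+248/2,120+255/2),.06),('bar2top',(200+443/2,120+352/2),.073),('bar1',(200+677/2,120+343/2),.073)): print(n,toz(p,u,z,True))
a=shot('scene');b=shot('side')
for u in ((325,285.5),(349,269.5),(375.7,253.5)):print('bar',toz(a,u,.073))
B=np.array([.5882,-.1066]);y=np.array([.162,.987]);x=np.array([.987,-.162])
for i,d in ((2,60),(1,145),(0,230)): print(i,B+y*d/1e3-.015*x, B+y*d/1e3+.028*x)
E
```

```text
[ 0.58819034 -0.10689168  0.13454943]
bolt2 [ 0.57978687 -0.04595305  0.06      ]
bolt1 [0.59341151 0.03631375 0.06      ]
dow1 [ 0.58509763 -0.10564865  0.06      ]
bar2top [ 0.62172978 -0.05101093  0.073     ]
bar1 [0.63619544 0.03327369 0.073     ]
bar [ 0.63609653 -0.04716169  0.073     ]
bar [0.64368511 0.02888449 0.073     ]
bar [0.65645024 0.11368365 0.073     ]
2 [ 0.583115 -0.04495 ] [ 0.625556 -0.051916]
1 [0.596885 0.038945] [0.639326 0.031979]
0 [0.610655 0.12284 ] [0.653096 0.115874]
```

```bash
python3 -m crank '[0,0.75,3,0,0, 0,0.75,3,0,0, 0,0,0,1,0, 0,0,0,2,0, 0,0,0,2,0, 0,0,0,1,0, 0,0,0,0.8,0, 0,0,0,0,0]' 40; python3 -m crank '[0,0,0,0.2,0, 0,0,0,0.2,0, 0,0,0,0.1,0, 0,0,0,0.1,0, 0,0,0,0.1,0, 0,0,0,0,0, 0,0,0,0,0, 0,0,0,0,0]'
```

```text
time_s: 18.65
position: [0.5828, -0.0455, 0.0659]
tool_rot: [[-0.987, 0.162, -0.002], [0.162, 0.987, 0.001], [0.003, 0.0, -1.0]]
ft_force: [0.7, 0.1, 0.0]
grip_width: -0.0002
gripper_force: 0.0
time_s: 19.32
position: [0.5834, -0.0453, 0.0604]
tool_rot: [[-0.987, 0.162, 0.0], [0.162, 0.987, -0.0], [-0.0, -0.0, -1.0]]
ft_force: [-0.3, 0.1, -0.6]
grip_width: -0.0001
gripper_force: 0.0
```

```bash
python3 -m crank '[0,0,0,0.1,0, 0,0,0,0,0, 0,0,0,0.05,0, 0,0,0,0,0, 0,0,0,0,0, 0,0,0,0,0, 0,0,0,0,0, 0,0,0,0,0]'
```

```text
time_s: 19.98
position: [0.5835, -0.0453, 0.0598]
tool_rot: [[-0.987, 0.162, 0.001], [0.162, 0.987, -0.0], [-0.001, -0.0, -1.0]]
ft_force: [-3.4, 0.1, 8.7]
grip_width: -0.0001
gripper_force: 4.1
```

Bolt 2 stands firm at 8.7 N. Next is bolt 1.

```bash
python3 -m crank '[0,0,0,-1,0, 0,0,2.83,0,0, 0,0,2.83,0,0, 0,0,2.84,0,0, 0,0,0,0,0, 0,0,0,0.5,0, 0,0,0,0.3,0, 0,0,0,0,0]'; python3 -m crank '[0,0,0,0.1,0, 0,0,0,0.1,0, 0,0,0,0,0, 0,0,0,0.1,0, 0,0,0,0,0, 0,0,0,0,0, 0,0,0,0,0, 0,0,0,0,0]'
```

```text
time_s: 20.65
position: [0.5968, 0.0377, 0.0601]
tool_rot: [[-0.987, 0.163, -0.001], [0.163, 0.987, 0.0], [0.001, -0.0, -1.0]]
ft_force: [-0.9, 0.1, -0.5]
grip_width: 0.0002
gripper_force: 0.0
time_s: 21.32
position: [0.5971, 0.0376, 0.0596]
tool_rot: [[-0.987, 0.163, 0.001], [0.163, 0.987, -0.001], [-0.001, -0.001, -1.0]]
ft_force: [-5.9, -1.0, 15.2]
grip_width: -0.0002
gripper_force: 7.4
```

Bolt 1 is firm at 15 N too. That leaves bolt 0.

```bash
python3 -m crank '[0,0,0,-1,0, 0,0.1,2.83,0,0, 0,0,2.83,0,0, 0,0,2.84,0,0, 0,0,0,0,0, 0,0,0,0.5,0, 0,0,0,0.3,0, 0,0,0,0,0]'; python3 -m crank '[0,0,0,0.1,0, 0,0,0,0.1,0, 0,0,0,0,0, 0,0,0,0.1,0, 0,0,0,0,0, 0,0,0,0,0, 0,0,0,0,0, 0,0,0,0,0]'
```

```text
time_s: 21.98
position: [0.6096, 0.1214, 0.059]
tool_rot: [[-0.987, 0.163, -0.001], [0.163, 0.987, -0.0], [0.001, -0.0, -1.0]]
ft_force: [-0.5, -0.0, -0.1]
grip_width: -0.0002
gripper_force: 0.0
time_s: 22.65
position: [0.61, 0.1227, 0.0569]
tool_rot: [[-0.987, 0.162, 0.0], [0.162, 0.987, 0.0], [-0.0, 0.0, -1.0]]
ft_force: [0.3, -1.0, 1.2]
grip_width: 0.0001
gripper_force: 0.5
```

It sinks with only 1 N. I'll push it to the stop.

```bash
python3 -m crank '[0,0,0,0.2,0, 0,0,0,0.2,0, 0,0,0,0.1,0, 0,0,0,0.1,0, 0,0,0,0,0, 0,0,0,0,0, 0,0,0,0,0, 0,0,0,0,0]'
```

```text
time_s: 23.32
position: [0.6101, 0.1227, 0.052]
tool_rot: [[-0.987, 0.162, 0.001], [0.162, 0.987, -0.0], [-0.001, 0.0, -1.0]]
ft_force: [-2.6, -1.7, 11.0]
grip_width: 0.0003
gripper_force: 5.6
```

Bolt 0 is down at its stop. Next I grip cover 0's cross bar end to end, along y, so it can pivot between the pads.

```bash
python3 -m crank '[0,0,0,-2,0, 0,0,0,-3,0, 4,0,0,-1,0, 4,-2.2,0,0,0, 4,-2.15,0,0,0, 4,0,0,0,0, 4,0,0,0,0, 4,0,0,0,0]' 40;python3 -m crank '[4,0,0,0,0, 4,0,0,1,0, 4,0,0,1,0, 4,0,0,0,0, 4,0,0,0,0, 4,0,0,0,0, 4,0,0,0,0, 4,0,0,0,0]'
python3 - <<'E'
from h import *
p=shot('wrist');P=np.array(env.observe()['position'])
for h in spotter.look_for(p,'cover_0_grip'):
    if h['score']>.15: print(round(h['score'],2),np.round(px(p,h)),toz(p,px(p,h),.075,True))
print(P,proj(p,[.653,.1159,.077],True))
g=cv2.cvtColor(p['color'],cv2.COLOR_RGB2GRAY); print(g[270:370:4,290:356:3])
E
```

```text
time_s: 23.98
position: [0.652, 0.1158, 0.11]
tool_rot: [[-0.987, 0.162, -0.002], [0.162, 0.987, 0.0], [0.002, -0.0, -1.0]]
ft_force: [0.1, -0.4, -0.0]
grip_width: 0.0404
gripper_force: 0.0
time_s: 24.65
position: [0.653, 0.1156, 0.0912]
tool_rot: [[-0.987, 0.162, 0.001], [0.162, 0.987, -0.0], [-0.001, 0.0, -1.0]]
ft_force: [0.7, -0.2, -0.6]
grip_width: 0.0398
gripper_force: 0.0
0.73 [324. 295.] [0.65492695 0.11559037 0.075     ]
[0.65298541 0.1155322  0.09114674] (np.float64(323.579121441796), np.float64(292.7678765143544))
[[ 96  94  92  95  93  96  96  91  93  92  91  94  95  93 100 103 105 107
  130 131 135 134]
 [ 93  91 103 130 125 110 109 104 105 107 107 106 105 109 107 112 128 132
  129 128 130 131]
 [128 130 132 131 131 117 117 118 115 118 117 114 118 114 117 113 117 140
  135 131 129 132]
 [132 132 130 133 131 132 130 128 130 129 128 133 129 127 126 130 131 130
  130 127 130 129]
 [128 130 131 128 130 119 119 117 120 120 122 118 119 118 119 121 119 122
  129 131 132 125]
 [130 125 128 128 127 110 110 110 111 111 108 109 112 109 107 111 111 111
  128 132 125 128]
 [128 130 1
[... 1056 characters left out ...]
0 128 128 127 128 125 125 127
  122 127 127 128]
 [142 141 141 143 143 139 139 135 141 138 140 140 140 137 136 140 137 140
  143 145 140 140]
 [165 163 162 163 165 167 162 166 161 164 166 163 164 166 164 168 168 166
  163 161 164 162]
 [144 141 139 142 144 143 140 144 144 144 142 143 142 142 142 144 141 146
  142 145 143 139]
 [213 212 215 210 213 213 213 214 214 214 210 209 214 212 211 214 211 211
  208 213 213 208]
 [207 208 208 209 204 210 206 207 207 206 206 208 208 205 206 207 204 205
  205 204 208 206]
 [186 187 189 185 187 187 190 189 189 188 189 189 188 186 187 189 186 185
  188 186 188 188]
 [168 166 166 165 166 167 169 170 171 170 172 175 174 173 172 177 178 175
  179 175 179 179]]
```

The spotter puts the bar at (0.655,0.1156), within 2 mm of the TCP line. I'll descend and grip.

```bash
python3 -m crank '[4,-0.15,0,1,0, 4,0,0,1,0, 4,0,0,1,0, 4,0,0,0.5,0, 4,0,0,0.3,0, 4,0,0,0,0, 4,0,0,0,0, 4,0,0,0,0]' ;python3 -m crank '[0,0,0,0,0, 0,0,0,0,0, 0,0,0,0,0, 0,0,0,0,0, 0,0,0,0,0, 0,0,0,0,0, 0,0,0,0,0, 0,0,0,0,0]' 40
```

```text
time_s: 25.42
position: [0.6546, 0.1153, 0.0532]
tool_rot: [[-0.987, 0.162, 0.001], [0.162, 0.987, 0.0], [-0.001, 0.0, -1.0]]
ft_force: [0.0, -0.7, -0.8]
grip_width: 0.0399
gripper_force: 0.0
time_s: 26.08
position: [0.6545, 0.1153, 0.0533]
tool_rot: [[-0.987, 0.162, 0.001], [0.162, 0.987, -0.0], [-0.001, 0.0, -1.0]]
ft_force: [-0.8, -0.3, 5.7]
grip_width: 0.017
gripper_force: 39.3
```

Gripped: width 17 mm on the 18 mm bar, at 39 N. Now the arc, first half.

```bash
python3 -m crank '[0,-0.18,0,-0.29,0, 0,-0.19,0,-0.28,0, 0,-0.21,0,-0.27,0, 0,-0.22,0,-0.26,0, 0,-0.24,0,-0.24,0, 0,-0.25,0,-0.22,0, 0,-0.27,0,-0.22,0, 0,-0.27,0,-0.20,0]'
```

```text
time_s: 26.75
position: [0.6725, 0.1123, 0.0725]
tool_rot: [[-0.987, 0.162, -0.001], [0.162, 0.987, 0.0], [0.001, -0.0, -1.0]]
ft_force: [-1.8, 0.7, -7.4]
grip_width: 0.017
gripper_force: 39.1
```

```bash
python3 -m crank '[0,-0.28,0,-0.18,0, 0,-0.29,0,-0.16,0, 0,-0.30,0,-0.15,0, 0,-0.31,0,-0.13,0, 0,-0.32,0,-0.11,0, 0,-0.32,0,-0.10,0, 0,-0.33,0,-0.08,0, 0,-0.33,0,-0.06,0]'; python3 -m crank '[0,0,0,0,0, 0,0,0,0,0, 0,0,0,0,0, 0,0,0,0,0, 0,0,0,0,0, 0,0,0,0,0, 0,0,0,0,0, 0,0,0,0,0]'
python3 - <<'E'
from h import *
for n,P0 in (('scene',0),('side',0)):
    p=shot(n,n+'_end.png')
    for q,z in (('cover_0_grip',.1),('bolt_0_top',.06),('dowel_0_center',.05)):
        for h in spotter.look_for(p,q):
            if h['score']>.2: print(n,q,round(h['score'],2),np.round(px(p,h)),toz(p,px(p,h),z))
    print([np.round(proj(p,x)) for x in ([.697,.1085,.1],[.653,.116,.07],[.639,.032,.07],[.6255,-.052,.07])])
E
```

```text
time_s: 27.42
position: [0.6971, 0.1083, 0.0827]
tool_rot: [[-0.987, 0.162, 0.0], [0.162, 0.987, -0.0], [-0.0, 0.0, -1.0]]
ft_force: [-4.2, 1.1, -3.8]
grip_width: 0.0167
gripper_force: 39.0
time_s: 28.08
position: [0.6969, 0.1083, 0.0826]
tool_rot: [[-0.987, 0.162, 0.0], [0.162, 0.987, -0.0], [-0.0, 0.0, -1.0]]
ft_force: [-2.0, 0.8, -1.5]
grip_width: 0.0168
gripper_force: 39.2
scene cover_0_grip 0.7 [381. 270.] [0.70913702 0.07081352 0.1       ]
scene cover_0_grip 0.38 [344. 286.] [ 0.67985963 -0.02737461  0.1       ]
scene dowel_0_center 0.56 [312. 276.] [ 0.58253233 -0.04297686  0.05      ]
[array([387., 258.]), array([375., 253.]), array([348., 268.]), array([321., 285.])]
side cover_0_grip 0.48 [330. 183.] [0.65773052 0.08453238 0.1       ]
side cover_0_grip 0.22 [293. 187.] [0.58881526 0.12683931 0.1       ]
side bolt_0_top 0.55 [302. 201.] [0.60220392 0.11403887 0.06      ]
side dowel_0_center 0.24 [346. 244.] [ 0.5880097  -0.04104931  0.05      ]
[array([335., 171.]), array([318., 188.]), array([340., 209.]), array([363., 231.])]
```

The TCP moved 43 mm away and 29 mm up, which is the 0.9 rad arc. The bar is still held at 16.8 mm and 39 N, at rest and with low wrist force. Handing in.

```bash
python3 -c "
from rig import env
print(env.close_job())"
```

```text
the job is handed in; nothing more can be done
None
```

Job handed in with no verdict shown: both dowels are fully down in their bores, the loose bolt is the left one (bolt_0, sunk 8 mm), and its cover is held open by the cross bar at about 0.9 rad, an angle worked out from the arm's motion rather than seen in a picture.

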